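# Pack the sample rack for the craft fair

### The job

Pack the carved samples for the craft fair: move every plaque from the beech display stand into the cedar travel rack, one to a slot, upright and fully down. Then lower the comb keeper onto the rack so that its fins slide down between the plaques and the rack's own fins and its two ends rest on the end posts, and lock it by putting one brass pin through the eye at each end of the comb, all the way down into the post below. Do not let a plaque topple, and leave the magnifying glass, wax tin and brush where they are.

Things in the scene. Friction and masses are not known exactly. Their poses are not given: they have to be found in the camera images.
- rack: Fixed cedar travel rack, 100 (x) by 250 (y) mm, origin: centre of its underside, z up. Slots along x at y = -64, -32, 0, 32, 64 mm (see rack_slot). At both ends of each slot stands a fin, 12 by 12 mm in plan, centred at x = -38 and 38, top at z = 58 mm; 64 mm between the two. At y = -106 and 106 stands a post, 55 (x) by 32 (y) mm, flat top at z = 101 mm with a bored hole.
- rack_slot (a point): Middle of the floor of the rack's middle slot, rack (0, 0, 8) mm; the others are alike. A slot is 15 mm wide with straight walls up to z = 24 mm, then 45 degree ridges up to z = 32.5 mm that funnel a plaque in. A plaque fully home has its origin on the slot's floor.
- rack_seat (a point): Where the comb's origin is when the comb is seated (either way round), rack (0, 0, 38) mm. The comb's ends then rest on the posts between pairs of 5 mm thick cheeks (rack x = 22.5 to 27.5 mm, both sides, top at z = 109 mm). Play: 2.5 mm each way in x and y.
- rack_hole_l (a point): Centre of the mouth of the hole in the top of the rack's +y post: 12 mm bore, 40 mm deep, brass rim; rack (0, 106, 101) mm. A pin fully home through the comb has its origin 31 mm below this point.
- rack_hole_r (a point): The same in the rack's -y post, rack (0, -106, 101) mm.
- comb: Loose cedar comb keeper, 0.32 kg, on its fin tips. Origin: centre of its underside (fin tips), z up. Bar 40 (x) by 244 (y) mm, z = 63 to 77; under it six fins, 84 (x) by 15 (y) mm, at y = -80, -48, -16, 16, 48, 80, their last 7.5 mm V-shaped; on it a dark hand rib to hold it by, 20 (x) by 84 (y) mm, z = 77 to 107. Same either way round.
- comb_eye_l (a point): Centre of the 12 mm through-eye near the comb's +y end, on the bar's top face, brass rim; comb (0, 106, 77) mm.
- comb_eye_r (a point): The same at its -y end; comb (0, -106, 77) mm.
- stand: Fixed slotted beech display stand, 74 (x) by 222 (y) mm, 24 mm high, origin: centre of its underside. Slots along x at y = -76, -38, 0, 38, 76 mm, 16 mm wide, floor at z = 8 mm; the plaques stand in them at the start.
- pin_block: Fixed beech block, 45 (x) by 110 (y) mm, 50 mm high, origin: centre of its underside, with two bored holes (8.5 mm, 48 deep) at y = -30 and 30 mm in which the pins stand.
- pin1: Brass locking pin, upright, 50 g. Origin: lower tip of its shank, z up. Shank 7 mm thick, 45 mm long, pointed over the last 4 mm; flat collar 19 mm across, z = 45 to 49; round head 14 mm across, z = 49 to 79 mm, to hold it by. At the start it stands in the pin block, collar on the block's top (origin 5 mm above the bench).
- pin2: Second brass pin, the same as pin1.
- plaque1: Carved hardwood plaque, 56 (x) by 12 (y) by 90 (z) mm, 45 g, upright on a 56 by 12 mm edge; origin: centre of its underside. No front or back; the plaques differ only in wood and carving. At the start it stands in a slot of the display stand, its x along the slot; hold it near the top by its two narrow upright edges (56 mm apart), clear of its neighbours. May be absent.
- plaque2: Carved hardwood plaque, 56 (x) by 12 (y) by 90 (z) mm, 45 g, upright on a 56 by 12 mm edge; origin: centre of its underside. No front or back; the plaques differ only in wood and carving. At the start it stands in a slot of the display stand, its x along the slot; hold it near the top by its two narrow upright edges (56 mm apart), clear of its neighbours. May be absent.
- plaque3: Carved hardwood plaque, 56 (x) by 12 (y) by 90 (z) mm, 45 g, upright on a 56 by 12 mm edge; origin: centre of its underside. No front or back; the plaques differ only in wood and carving. At the start it stands in a slot of the display stand, its x along the slot; hold it near the top by its two narrow upright edges (56 mm apart), clear of its neighbours. May be absent.
- plaque4: Carved hardwood plaque, 56 (x) by 12 (y) by 90 (z) mm, 45 g, upright on a 56 by 12 mm edge; origin: centre of its underside. No front or back; the plaques differ only in wood and carving. At the start it stands in a slot of the display stand, its x along the slot; hold it near the top by its two narrow upright edges (56 mm apart), clear of its neighbours. May be absent.
- plaque5: Carved hardwood plaque, 56 (x) by 12 (y) by 90 (z) mm, 45 g, upright on a 56 by 12 mm edge; origin: centre of its underside. No front or back; the plaques differ only in wood and carving. At the start it stands in a slot of the display stand, its x along the slot; hold it near the top by its two narrow upright edges (56 mm apart), clear of its neighbours. May be absent.
- magnifier: Brass magnifying glass lying on the bench, rim 98 mm across (origin at its centre), handle along its x to 143 mm. To be left alone.
- wax_tin: Round tin of wax, 71 mm across, 34 mm high; origin: centre of its underside. To be left alone.
- brush: Dusting brush lying on the bench along its x. To be left alone.
Things that resemble listed ones, but are neither listed nor needed, are in the scene too. What is shaped like the comb but red is not meant.

How it is judged (in metres and radians):
On the way, in this order (a step that is already met when the one before it is completed fails the run):
1. every plaque present stands upright and fully down in a slot of the travel rack (x of plaque1 in the frame of rack between -0.012 and 0.012 m and y of plaque1 in the frame of rack between -0.072 and 0.072 m and z of plaque1 in the frame of rack between 0.004 and 0.012 m and angle between each of plaque1, plaque2, plaque3, plaque4, plaque5's own z axis and vertical below 0.12 rad and x of plaque2 in the frame of rack between -0.012 and 0.012 m and y of plaque2 in the frame of rack between -0.072 and 0.072 m and z of plaque2 in the frame of rack between 0.004 and 0.012 m and x of plaque3 in the frame of rack between -0.012 and 0.012 m and y of plaque3 in the frame of rack between -0.072 and 0.072 m and z of plaque3 in the frame of rack between 0.004 and 0.012 m and x of plaque4 in the frame of rack between -0.012 and 0.012 m and y of plaque4 in the frame of rack between -0.072 and 0.072 m and z of plaque4 in the frame of rack between 0.004 and 0.012 m and x of plaque5 in the frame of rack between -0.012 and 0.012 m and y of plaque5 in the frame of rack between -0.072 and 0.072 m and z of plaque5 in the frame of rack between 0.004 and 0.012 m), for 0.2 s.
2. the comb keeper is seated on both posts, its fins between the rack's fins, with the plaques in place (all of step 1 and x of comb in the frame of rack between -0.006 and 0.006 m and y of comb in the frame of rack between -0.006 and 0.006 m and z of comb in the frame of rack between 0.034 and 0.042 m and angle between comb's own z axis and vertical below 0.06 rad and angle between the x axis of comb and the x axis of rack, either way round below 0.08 rad), for 0.2 s.
3. both pins are fully home, each through one eye of the comb into the post below (all of step 2 and z of pin1 in the frame of rack between 0.064 and 0.076 m and (horizontal distance between pin1 and rack_hole_l below 0.008 m or horizontal distance between pin1 and rack_hole_r below 0.008 m) and angle between each of pin1, pin2's own z axis and vertical below 0.2 rad and z of pin2 in the frame of rack between 0.064 and 0.076 m and (horizontal distance between pin2 and rack_hole_l below 0.008 m or horizontal distance between pin2 and rack_hole_r below 0.008 m)), for 0.2 s.
At the end, for the whole second after the job is handed in: Plaques in slots: within 4 mm of the floor, 12 mm of the middle lengthwise, tilt under 0.12 rad. Comb seated: 6 mm sideways, 4 mm in height, level to 0.06, in line to 0.08 rad. A pin in each post: 8 mm sideways, 6 mm in height, tilt under 0.2 rad. All at rest (all of step 3 and linear speed of each of plaque1, plaque2, plaque3, plaque4, plaque5, comb, pin1, pin2 below 0.02 m/s); the robot touches nothing.
It fails at once if a plaque topples (tilts over 0.7 rad) (angle between any of plaque1, plaque2, plaque3, plaque4, plaque5's own z axis and vertical above 0.7 rad).
It fails at once if the magnifying glass, wax tin or brush is moved more than 30 mm (distance of any of magnifier, wax_tin, brush from where it was at the start of the episode above 0.03 m).
Of plaque1, plaque2, plaque3, plaque4, plaque5 only 3 to 5 are there at a start; the rules pass over those that are not, and their reading is None.
At some moment in a run one of comb may be knocked a few centimetres aside while the robot is not near it.
It also fails if it takes over 210 s, if anything falls off the work surface, if the arm or the gripper's body presses on something with over 40 N, if the wrist force passes 120 N, or if a joint passes its speed limit or range.

### The arm

A 6-joint arm with a two-finger parallel gripper is mounted at the origin on the work surface. World frame = base frame: x ahead of the robot, y to its left, z up, the work surface at z = 0. Lengths are in mm, angles in degrees, forces in N, time in s.
With the tool pointing down it reaches from about 300 to 850 mm from the base axis. Payload 4.2 kg.
Tool frame: the origin (TCP) lies midway between the tips of the shut fingers; the grasp point (between the pads) lies 19 mm behind it (env.grip_depth is the distance from the TCP to the grasp point, in mm); z points along the fingers, y is the line along which they close (so a half turn about z gives the same grasp; the last joint's range is limited). The gripper opens to 91 mm and grips with 3 to 60 N. Pads are 32 mm wide; open, the fingers measure 118 mm over their backs; the gripper's body (76 mm by 178 mm) begins 60 mm behind the grasp point.
Start: joints at [61.994, 18.312, 89.639, -0, 72.044, -1.146], TCP at [259.799, 512.979, 213.976] pointing down, gripper open.
Joint ranges: [-177.97, 177.97], [-48.28, 115.42], [12.27, 149.76], [-77.06, 257.06], [2.81, 150.46], [-146.56, 146.56]. Speed limits (degrees/s): [147.25, 147.25, 180, 180, 180, 180].

### API

Orientations are given as [roll, pitch, yaw] about the fixed x, y, z axes, in that order (R = Rz(yaw) Ry(pitch) Rx(roll)).
In Python, from workcell import env, eyes gives the robot as it stands.
- The arm moves only by the tool send_rows, never from a script. Its argument "motion" is a list of rows, each a list of 7 numbers: the shift along the world's x, y, z normalised to -1 to 1, where 1 is 0.5 m, then the turn, a rotation vector about the world's x, y, z normalised to -1 to 1, where 1 is 60 degrees, then the opening, from -1 (shut) to 1 (fully open). A call has 1 to 20 rows; each row is the pose to reach, as a shift and turn from the pose commanded when the call began; what a row does not reach only later rows make up. A row lasts 1/8 s, in which the tool goes at most 62.5 mm and 10.7 degrees, less where a joint would pass 70% of its speed; a pose out of reach is approached as far as the arm can. A call with a number of a shift or a turn outside -1 to 1 is refused whole. A call with a gripper value outside its range is refused whole. The fingers move at their own pace and stop on an object; "squeeze" is the grip in N (left out, the last holds). Time passes only in rows, so rows that repeat a pose let the fingers close. It gives the time, the measured TCP pose, the force, the opening and the grip force at its end, in the units of the state.
- env.state(): the state, without advancing time (a new reading comes with each control period).
- eyes.grab_frame(name): name is "side" or "top" or "wrist"; returns a dict with "pixels" (384x512x3 uint8, red, green, blue), "depth" (384x512 float32, mm along the optical axis (not along the pixel's ray), 0 where there is no reading), "fx", "fy", "cx", "cy" (pixels), "R" (3x3) and "t" (3): a world point X has camera coordinates R X + t; the wrist camera has in their place "T_tool_cam" (4x4, takes a point from camera to tool coordinates, whose origin is the TCP and whose axes are the flange's). Camera axes: x right, y down, z forward; pixel columns grow to the right and rows downward; lengths in mm; the calibration is good to about 2 mm. The wrist camera is an equidistant fisheye: a pixel r from the principal point sees the ray r / f radians off the axis. A picture is of the moment at which its call begins: read the wrist's pose just before it.
- env.job_done(): hands the job in; it is judged then, once.
The state is a dict: "time_s": time; "qpos": joint angles; "qvel": joint speeds; "effort": joint torques, N m; "ee_pos": TCP position; "ee_rot": TCP orientation; "force": force on the tool from outside, world axes, zero at the start; "torque": the same for the moment, N m; "gripper_width": finger opening in mm; "gripper_force": force on a finger pad.
Only numpy, scipy, OpenCV 4.12 (cv2) and the standard library are available. Lean on these libraries where they do the work, as an engineer would, in place of code of your own. Each camera call takes 0.05 s, during which the arm holds its last target. There are 200 camera calls.

## Working session

There is one attempt and no reset: what is moved stays moved. The work goes in short steps, Python scripts to look and compute and a tool call to move; the robot and the scene stay as the last step left them, time stands still between calls to the robot, and variables do not carry over. Pictures are saved under pics/ and viewed, at most 14 in all, crops included, and the job is handed in when it is done.

Besides the shell and the picture viewer there is one more tool, called after "Call:" by a JSON object that holds its "fn" and its "kwargs", one argument or row to a line. send_rows: Moves the arm, as the interface text tells. Its arguments: {"type":"object","properties":{"motion":{"type":"array"},"squeeze":{"type":"number"}},"required":["motion"]}

```bash
mkdir -p pics; ls; cat > h.py <<'E'
import numpy as np, cv2
from workcell import env, eyes
def grab(n):
    f=eyes.grab_frame(n); return f
def save(f,name,crop=None,scale=1):
    im=f["pixels"][:,:,::-1]
    if crop: a,b,c,d=crop; im=im[b:d,a:c]
    cv2.imwrite("pics/"+name,cv2.resize(im,None,fx=scale,fy=scale,interpolation=cv2.INTER_CUBIC))
def cloud(f):
    d=f["depth"]; v,u=np.mgrid[:d.shape[0],:d.shape[1]]
    c=np.stack([(u-f["cx"])/f["fx"]*d,(v-f["cy"])/f["fy"]*d,d],-1)
    w=(c-np.array(f["t"]))@np.array(f["R"])
    w[d<=0]=np.nan
    return w
def ray(f,u,v,z):
    R=np.array(f["R"]);t=np.array(f["t"]);o=-R.T@t
    r=R.T@np.array([(u-f["cx"])/f["fx"],(v-f["cy"])/f["fy"],1]);return o+r*(z-o[2])/r[2]
E
python3 - <<'E'
from h import *
import pickle
for n in("top","side"):
    f=grab(n);pickle.dump(f,open(n+".pkl","wb"));save(f,n+"0.png",scale=1.56)
    print(n,f["fx"],f["cx"],f["cy"],np.round(f["R"],3).tolist(),np.round(f["t"],0))
s=env.state();print(s["ee_pos"],s["ee_rot"],s["gripper_width"],s["time_s"],s["force"],env.grip_depth)
E
```

```text
pics
top 452.7696133426856 252.1449453001113 194.2701574075211 [[0.026, -1.0, -0.005], [-0.989, -0.025, -0.143], [0.143, 0.009, -0.99]] [  32.  508. 1223.]
side 498.707558630216 263.9329455562667 191.00304844112912 [[-0.883, 0.47, 0.0], [0.289, 0.544, -0.787], [-0.37, -0.695, -0.616]] [ 436.  -90. 1595.]
[259.58745277 512.57575776 213.19619164] [-1.79909013e+02 -1.59307479e-03  1.53138655e+02] 91.32161376143092 0.1 [ 0.08882653  0.28249408 -0.15747104] 18.8
```

View pics/top0.png

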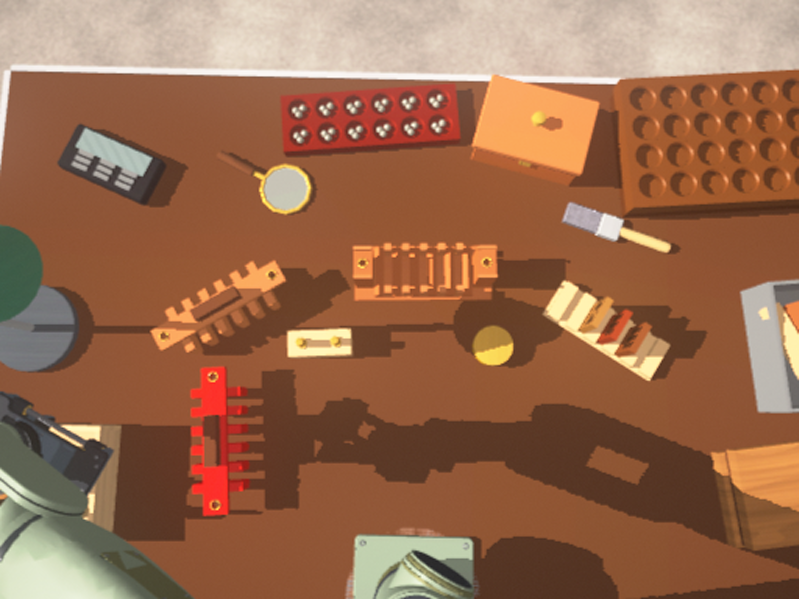

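View pics/side0.png

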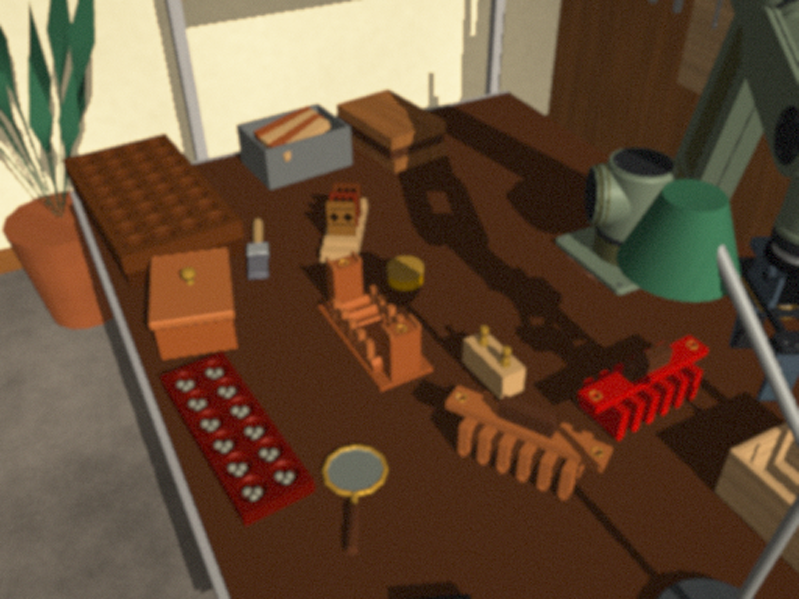

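Candidates in top view (800-wide px): comb orange (218,305), not the red one (213,440). Rack is cedar (425,272), not the wooden tray (710,140) or the red one (370,118). Stand is (607,330) with plaques near (598,315), (618,327) and (635,340), not the grey box (785,350). Pins are in the block at (302,343) and (336,342).

```bash
python3 - <<'E'
from h import *
import pickle
f=pickle.load(open("top.pkl","rb"));w=cloud(f)
px=f["pixels"];hsv=cv2.cvtColor(px,cv2.COLOR_RGB2HSV)
save(f,"crop0.png",(80,140,450,260),2.15)
def show(n,x0,y0,x1,y1,zlo,zhi):
    x0,y0,x1,y1=[int(a/1.5625) for a in(x0,y0,x1,y1)]
    p=w[y0:y1,x0:x1].reshape(-1,3);p=p[(p[:,2]>zlo)&(p[:,2]<zhi)]
    r=cv2.minAreaRect(p[:,:2].astype(np.float32))
    print(n,len(p),np.median(p,0).round(1),"rect",np.round(r[0],1),np.round(r[1],1),round(r[2],1));return p
show("rackposts",340,225,510,305,92,106)
show("rackbase",340,225,510,310,5,40)
show("combbar",140,240,300,360,68,82)
show("combrib",140,240,300,360,100,115)
show("pinblock",280,320,360,360,45,53)
show("stand",530,270,680,390,17,28)
p=show("plaq",530,270,690,390,90,104)
from scipy.cluster.hierarchy import fcluster,linkage
for c in range(1,6):
    l=fcluster(linkage(p[:,:2],"single"),6,"distance")
    q=p[l==c]
    if len(q)>5:print(len(q),q.mean(0).round(1),np.round(cv2.minAreaRect(q[:,:2].astype(np.float32)),1) if 0 else cv2.minAreaRect(q[:,:2].astype(np.float32)))
def brass(n,x,y,z,r=9):
    u,v=int(x/1.5625),int(y/1.5625)
    H=hsv[v-r:v+r+1,u-r:u+r+1].astype(int);print(n);
    m=(H[...,0]>=19)&(H[...,0]<=32)&(H[...,1]>120)
    ys,xs=np.nonzero(m)
    if len(xs):print(len(xs),ray(f,u-r+xs.mean(),v-r+ys.mean(),z).round(1), "guess",ray(f,x/1.5625,y/1.5625,z).round(1))
brass("hole_l?",362,263,101);brass("hole_r",486,262,101)
brass("eye1",272,272,77);brass("eye2",165,336,77)
brass("pinA",302,343,84,6);brass("pinB",336,342,84,6)
E
```

```text
rackposts 416 [569.1 -96.4 100.9] rect [568.2  -8.1] [ 54.2 243.4] 1.8
rackbase 2179 [563.6  -6.4  23.7] rect [582.5  -6.5] [154.8 310.9] 0.0
combbar 1047 [481.1 340.7  76.6] rect [468.1 341.7] [153.2 243.8] 14.7
combrib 264 [489.8 346.2 106.5] rect [489.9 347.1] [22.2 84.2] 30.8
pinblock 504 [431.6 173.9  49.6] rect [432.4 173.5] [ 45.4 108. ] 3.7
stand 968 [ 471.3 -329.7   23.4] rect [ 471.7 -341.3] [213.2  71.9] 58.9
plaq 342 [ 470.  -340.5   97.2] rect [ 471.1 -340.8] [89.4 57.5] 56.9
109 [ 490.9 -307.7   97.4] ((491.8401794433594, -308.9613952636719), (12.82099437713623, 57.40199279785156), 57.89762878417969)
116 [ 449.5 -371.2   96.9] ((449.6061706542969, -371.64715576171875), (13.523155212402344, 55.09508514404297), 58.52433776855469)
117 [ 471.2 -339.9   97.1] ((471.38238525390625, -340.94720458984375), (13.549991607666016, 56.418846130371094), 59.686973571777344)
hole_l?
7 [562.1 101.3 101. ] guess [565.9 100.8 101. ]
hole_r
7 [ 577.9 -111.2  101. ] guess [ 572.9 -110.2  101. ]
eye1
9 [549.1 262.8  77. ] guess [550.8 257.9  77. ]
eye2
5 [434.7 439.6  77. ] guess [434.6 435.8  77. ]
pinA
21 [429.3 202.9  84. ] guess [428.1 199.2  84. ]
pinB
27 [432.2 144.1  84. ] guess [431.3 141.5  84. ]
```

View pics/crop0.png

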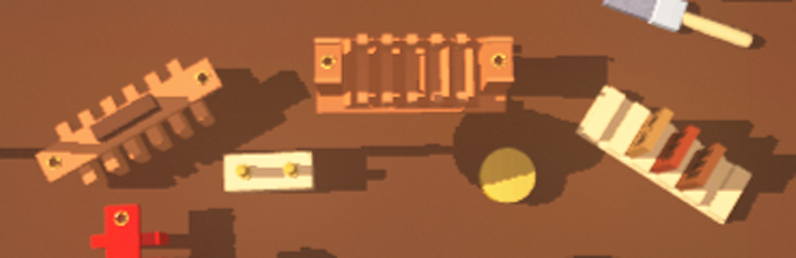

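The crop confirms the choices: orange comb, cedar rack with two brass holes, pin block with two pins and a stand holding 3 plaques. Sizes match (posts 243×54, rib 84×22, plaque row 75.6 for 76). Moving to the far plaque first.

Call:
{"fn": "send_rows", "kwargs": {
  "motion": [
    [0.18, -0.826, 0.072, 0, 0, -0.783, 1],
    [0.18, -0.826, 0.072, 0, 0, -0.783, 1],
    [0.18, -0.826, 0.072, 0, 0, -0.783, 1],
    [0.18, -0.826, 0.072, 0, 0, -0.783, 1],
    [0.18, -0.826, 0.072, 0, 0, -0.783, 1],
    [0.18, -0.826, 0.072, 0, 0, -0.783, 1],
    [0.18, -0.826, 0.072, 0, 0, -0.783, 1],
    [0.18, -0.826, 0.072, 0, 0, -0.783, 1],
    [0.18, -0.826, 0.072, 0, 0, -0.783, 1]
  ]
}}

```text
time_s: 1.23
ee_pos: [349.6, 100.2, 249.8]
ee_rot: [-180.0, -0.0, 106.1]
force: [0.3, 1.0, 0.5]
gripper_width: 91.4
gripper_force: 0.0
```

Call:
{"fn": "send_rows", "kwargs": {
  "motion": [
    [0.2, -0.942, -0.1, 0, 0, -0.787, 1],
    [0.2, -0.942, -0.1, 0, 0, -0.787, 1],
    [0.2, -0.942, -0.1, 0, 0, -0.787, 1],
    [0.2, -0.942, -0.1, 0, 0, -0.787, 1],
    [0.2, -0.942, -0.1, 0, 0, -0.787, 1],
    [0.2, -0.942, -0.1, 0, 0, -0.787, 1],
    [0.2, -0.942, -0.1, 0, 0, -0.787, 1],
    [0.2, -0.942, -0.1, 0, 0, -0.787, 1],
    [0.2, -0.942, -0.1, 0, 0, -0.787, 1],
    [0.2, -0.942, -0.1, 0, 0, -0.787, 1],
    [0.2, -0.942, -0.1, 0, 0, -0.787, 1]
  ]
}}

```text
time_s: 2.6
ee_pos: [450.3, -369.1, 200.2]
ee_rot: [-180.0, -0.0, 59.1]
force: [-0.1, 0.3, -0.5]
gripper_width: 91.4
gripper_force: 0.0
```

```bash
cat >> h.py <<'E'
from scipy.spatial.transform import Rotation as Rn
def wcloud():
    s=env.state(); f=grab("wrist"); d=f["depth"]; v,u=np.mgrid[:d.shape[0],:d.shape[1]]
    x=(u-f["cx"])/f["fx"];y=(v-f["cy"])/f["fy"];r=np.hypot(x,y)+1e-9
    k=np.tan(r)/r
    c=np.stack([x*k*d,y*k*d,d],-1)
    T=np.array(f["T_tool_cam"]); p=c@T[:3,:3].T+T[:3,3]
    w=p@Rn.from_euler("xyz",s["ee_rot"],degrees=True).as_matrix().T+s["ee_pos"]
    w[(d<=0)|(r>1.3)]=np.nan
    return f,w,s
def rects(p,n,gap=5):
    from scipy.cluster.hierarchy import fcluster,linkage
    l=fcluster(linkage(p[:,:2],"single"),gap,"distance")
    for c in set(l):
        q=p[l==c]
        if len(q)>=n:
            r=cv2.minAreaRect(q[:,:2].astype(np.float32));print(len(q),"z",np.median(q[:,2]).round(1),np.round(r[0],1),np.round(r[1],1),round(r[2],1))
def sel(w,x0,x1,y0,y1,z0,z1):
    p=w.reshape(-1,3);return p[(p[:,0]>x0)&(p[:,0]<x1)&(p[:,1]>y0)&(p[:,1]<y1)&(p[:,2]>z0)&(p[:,2]<z1)]
E
python3 - <<'E'
from h import *
f,w,s=wcloud();save(f,"w0.png",scale=1.2);print(np.round(f["T_tool_cam"],2).tolist(),f["fx"])
p=sel(w,400,560,-430,-260,92,103);rects(p[::max(1,len(p)//4000)],50)
print(s["ee_pos"])
E
```

```text
[[-0.0, -0.96, -0.28, 79.53], [1.0, 0.0, -0.0, -1.07], [0.0, -0.28, 0.96, -170.56], [0.0, 0.0, 0.0, 1.0]] 297.3186396354542
795 z 97.8 [ 491.3 -307. ] [11.4 55.7] 59.3
838 z 97.8 [ 470.7 -338.9] [12.1 56.1] 58.8
785 z 97.7 [ 449.4 -370.7] [12.4 56.1] 59.0
[ 450.26575528 -369.13938832  200.19781879]
```

View pics/w0.png

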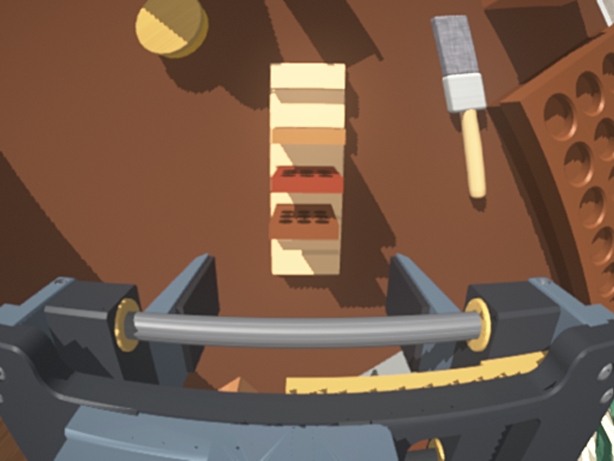

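Wrist view: three plaques in the stand at (310,135), (308,180), (305,222). Positions agree with the top view within 2 mm. Grasping the nearest-to-hand one.

Call:
{"fn": "send_rows", "kwargs": {
  "motion": [
    [0, 0, -0.2, 0, 0, 0, 1],
    [0, 0, -0.262, 0, 0, 0, 1],
    [0, 0, -0.262, 0, 0, 0, 1],
    [0, 0, -0.262, 0, 0, 0, 1],
    [0, 0, -0.262, 0, 0, 0, 1],
    [0, 0, -0.262, 0, 0, 0, -1],
    [0, 0, -0.262, 0, 0, 0, -1],
    [0, 0, -0.262, 0, 0, 0, -1],
    [0, 0, -0.262, 0, 0, 0, -1],
    [0, 0, -0.262, 0, 0, 0, -1],
    [0, 0, -0.262, 0, 0, 0, -1],
    [0, 0, -0.262, 0, 0, 0, -1],
    [0, 0, -0.262, 0, 0, 0, -1]
  ],
  "squeeze": 15
}}

```text
time_s: 4.28
ee_pos: [449.8, -371.1, 69.1]
ee_rot: [180.0, 0.0, 58.9]
force: [-0.7, -0.0, 1.4]
gripper_width: 56.0
gripper_force: 15.0
```

Call:
{"fn": "send_rows", "kwargs": {
  "motion": [
    [0, 0, 0.1, 0, 0, 0, -1],
    [0, 0, 0.2, 0, 0, 0, -1],
    [0, 0, 0.262, 0, 0, 0, -1],
    [0.24, 0.598, 0.262, 0, 0, 0.548, -1],
    [0.24, 0.598, 0.262, 0, 0, 0.548, -1],
    [0.24, 0.598, 0.262, 0, 0, 0.548, -1],
    [0.24, 0.598, 0.262, 0, 0, 0.548, -1],
    [0.24, 0.598, 0.262, 0, 0, 0.548, -1],
    [0.24, 0.598, 0.262, 0, 0, 0.548, -1],
    [0.24, 0.598, 0.262, 0, 0, 0.548, -1],
    [0.24, 0.598, 0.262, 0, 0, 0.548, -1],
    [0.24, 0.598, 0.262, 0, 0, 0.548, -1]
  ]
}}

```text
time_s: 5.78
ee_pos: [569.3, -73.4, 200.0]
ee_rot: [-180.0, 0.0, 91.7]
force: [-0.2, 0.7, 0.7]
gripper_width: 56.0
gripper_force: 15.0
```

```bash
python3 - <<'E'
from h import *
f,w,s=wcloud();save(f,"w1.png",scale=1.2)
for lo,hi in((98,105),(55,61),(28,35)):
    p=sel(w,490,650,-150,135,lo,hi);print(lo,len(p));rects(p[::max(1,len(p)//4000)],25)
print(s["ee_pos"],s["ee_rot"],s["gripper_width"])
E
```

```text
98 1170
1170 z 101.0 [565.6  96.5] [54.5 25.6] 2.0
55 1354
137 z 57.7 [529.7  25.8] [11.7 11.8] 0.6
135 z 57.7 [528.9  56.9] [11.7 12.1] 0.6
121 z 57.7 [532.5 -70.2] [11.2 11.6] 0.8
121 z 57.7 [531.8 -38. ] [11.6 11.8] 0.7
131 z 57.8 [530.8  -6.5] [12.7 10.7] 0.6
58 z 56.6 [565.9  84.5] [53.5  1.5] 1.6
131 z 57.7 [605.6  28.2] [11.7 11.7] 3.2
136 z 57.7 [604.7  59.7] [12. 13.] 2.7
121 z 57.7 [608.4 -68.2] [11.9 11.9] 2.6
134 z 57.8 [606.4  -4.1] [12.7 10.7] 2.7
129 z 57.6 [607.6 -35.8] [11.7 12.2] 2.5
28 3543
619 z 30.4 [566.3  76.7] [20.6 86.9] 86.4
608 z 30.2 [567.3  50. ] [88.3 26.2] 0.8
557 z 30.1 [568.5  10.5] [14.4 88.4] 88.4
554 z 30.2 [568.9 -27.5] [26.6 87. ] 88.0
580 z 30.3 [571.3 -88. ] [88.5 16.2] 1.8
546 z 30.2 [570.3 -53.3] [88.6  9.9] 1.9
[569.33918706 -73.44465511 199.96925521] [-1.79991075e+02  1.08911914e-02  9.16970930e+01] 56.035911811936714
```

View pics/w1.png

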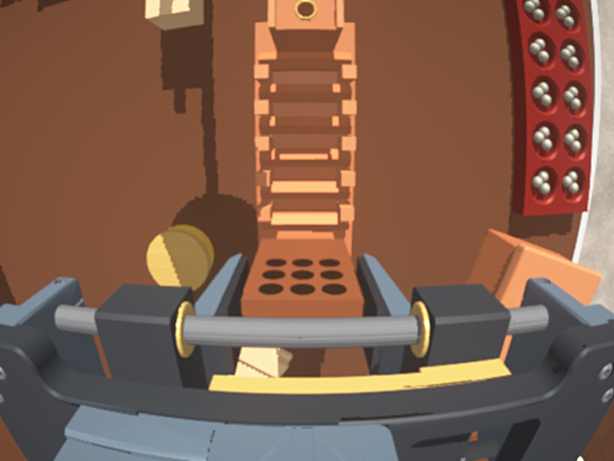

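```bash
python3 - <<'E'
from h import *
f,w,s=wcloud()
p=sel(w,520,620,-110,-30,226,234);rects(p,25)
print(s["ee_pos"],s["ee_rot"][2])
E
```

```text
2185 z 228.8 [568.  -65.9] [78.  21.7] 1.7
[569.42527437 -73.2961273  200.02718136] 91.70674012813858
```

Call:
{"fn": "send_rows", "kwargs": {
  "motion": [
    [0, 0, -0.1, 0, 0, 0, -1],
    [0, 0, -0.1, 0, 0, 0, -1],
    [0, 0, -0.1, 0, 0, 0, -1]
  ]
}}

```text
time_s: 6.25
ee_pos: [570.5, -72.4, 151.2]
ee_rot: [179.9, 0.0, 91.8]
force: [0.6, -0.2, -0.3]
gripper_width: 56.0
gripper_force: 15.0
```

```bash
python3 - <<'E'
from h import *
f,w,s=wcloud()
x,y,z=s["ee_pos"]
p=sel(w,x-24,x+24,y-30,y+30,z+26,z+33);rects(p,25)
for lo,hi in((98,105),(55,61)):
    p=sel(w,490,650,-150,135,lo,hi);print(lo,len(p));rects(p[::max(1,len(p)//4000)],25)
print(s["ee_pos"],s["ee_rot"][2])
E
```

```text
1512 z 179.9 [570.6 -70.2] [48.3 10.7] 2.7
98 831
204 z 101.2 [569.4 -66. ] [55.8  1. ] 1.7
627 z 100.8 [565.9  87.9] [54.6  8.4] 1.6
55 1959
191 z 57.8 [605.5  28.1] [12.6 11.9] 3.3
192 z 57.6 [604.8  59.7] [11.8 12.9] 2.1
176 z 57.9 [608.6 -68.4] [12.2 12.6] 3.4
199 z 57.8 [606.8  -4.2] [12.8 11.8] 3.0
182 z 57.6 [607.7 -36. ] [11.2 12.3] 4.0
108 z 58.5 [565.9  84.4] [54.7  1.6] 1.9
191 z 57.8 [529.9  25.6] [12.1 12.3] 3.1
183 z 57.9 [528.6  57.3] [11.6 12.6] 1.3
159 z 57.8 [532.9 -70.7] [11.1 12.3] 2.3
193 z 57.7 [530.9  -6.6] [11.9 11.8] 0.7
185 z 57.7 [532.1 -38.4] [12.  12.2] 0.4
[570.5223388  -72.42226114 151.19064386] 91.79029916672472
```

Call:
{"fn": "send_rows", "kwargs": {
  "motion": [
    [0, 0.0014, -0.04, 0, 0, 0, -1],
    [0, 0.0014, -0.08, 0, 0, 0, -1],
    [0, 0.0014, -0.11, 0, 0, 0, -1],
    [0, 0.0014, -0.13, 0, 0, 0, -1],
    [0, 0.0014, -0.15, 0, 0, 0, -1],
    [0, 0.0014, -0.161, 0, 0, 0, -1],
    [0, 0.0014, -0.161, 0, 0, 0, -1],
    [0, 0.0014, -0.161, 0, 0, 0, -1]
  ]
}}

```text
time_s: 7.3
ee_pos: [569.9, -71.3, 69.7]
ee_rot: [180.0, 0.0, 91.8]
force: [-0.1, 0.1, -1.2]
gripper_width: 55.6
gripper_force: 15.0
```

Call:
{"fn": "send_rows", "kwargs": {
  "motion": [
    [0, 0, 0, 0, 0, 0, 1],
    [0, 0, 0, 0, 0, 0, 1],
    [0, 0, 0, 0, 0, 0, 1],
    [0, 0, 0, 0, 0, 0, 1],
    [0, 0, 0.08, 0, 0, 0, 1],
    [0, 0, 0.18, 0, 0, 0, 1],
    [0, 0, 0.261, 0, 0, 0, 1]
  ]
}}

```text
time_s: 8.18
ee_pos: [570.0, -71.4, 201.9]
ee_rot: [179.9, 0.0, 91.8]
force: [0.7, -0.5, 1.2]
gripper_width: 90.8
gripper_force: 0.0
```

```bash
python3 - <<'E'
from h import *
f,w,s=wcloud()
rects(sel(w,530,610,-110,-40,95,100),25)
print(s["ee_pos"],s["ee_rot"][2])
f=grab("top");w=cloud(f);rects(sel(w,520,620,-130,100,95,105),25);save(f,"top1.png",(220,145,340,205),4)
E
```

```text
755 z 97.7 [568.8 -70.9] [55.4 12.9] 1.6
159 z 99.1 [ 571.7 -102.4] [54.5 14.7] 1.2
[570.03633895 -71.35946807 201.93417418] 91.82044229012489
99 z 100.6 [567.3  92. ] [44.4 16.1] 1.8
```

View pics/top1.png

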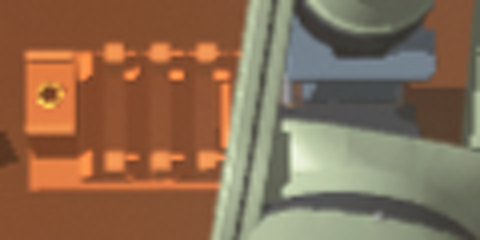

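Top view is occluded by the arm, but the wrist depth gives the plaque top at z 97.7, so it is fully down. Next plaque.

Call:
{"fn": "send_rows", "kwargs": {
  "motion": [
    [-0.1986, -0.5364, 0, 0, 0, -0.548, 1],
    [-0.1986, -0.5364, 0, 0, 0, -0.548, 1],
    [-0.1986, -0.5364, 0, 0, 0, -0.548, 1],
    [-0.1986, -0.5364, 0, 0, 0, -0.548, 1],
    [-0.1986, -0.5364, 0, 0, 0, -0.548, 1],
    [-0.1986, -0.5364, 0, 0, 0, -0.548, 1],
    [-0.1986, -0.5364, 0, 0, 0, -0.548, 1],
    [-0.1986, -0.5364, 0, 0, 0, -0.548, 1],
    [-0.1986, -0.5364, -0.1, 0, 0, -0.548, 1],
    [-0.1986, -0.5364, -0.2, 0, 0, -0.548, 1],
    [-0.1986, -0.5364, -0.262, 0, 0, -0.548, 1],
    [-0.1986, -0.5364, -0.262, 0, 0, -0.548, 1],
    [-0.1986, -0.5364, -0.262, 0, 0, -0.548, -1],
    [-0.1986, -0.5364, -0.262, 0, 0, -0.548, -1],
    [-0.1986, -0.5364, -0.262, 0, 0, -0.548, -1],
    [-0.1986, -0.5364, -0.262, 0, 0, -0.548, -1],
    [-0.1986, -0.5364, -0.262, 0, 0, -0.548, -1]
  ]
}}

```text
time_s: 10.4
ee_pos: [470.8, -339.8, 69.7]
ee_rot: [179.9, 0.0, 58.9]
force: [-0.1, -0.1, 4.4]
gripper_width: 55.8
gripper_force: 15.0
```

Call:
{"fn": "send_rows", "kwargs": {
  "motion": [
    [0, 0, 0.1, 0, 0, 0, -1],
    [0, 0, 0.2, 0, 0, 0, -1],
    [0, 0, 0.26, 0, 0, 0, -1],
    [0.1952, 0.6646, 0.26, 0, 0, 0.548, -1],
    [0.1952, 0.6646, 0.26, 0, 0, 0.548, -1],
    [0.1952, 0.6646, 0.26, 0, 0, 0.548, -1],
    [0.1952, 0.6646, 0.26, 0, 0, 0.548, -1],
    [0.1952, 0.6646, 0.26, 0, 0, 0.548, -1],
    [0.1952, 0.6646, 0.26, 0, 0, 0.548, -1],
    [0.1952, 0.6646, 0.26, 0, 0, 0.548, -1],
    [0.1952, 0.6646, 0.26, 0, 0, 0.548, -1],
    [0.1952, 0.6646, 0.26, 0, 0, 0.548, -1],
    [0.1952, 0.6646, 0.16, 0, 0, 0.548, -1],
    [0.1952, 0.6646, 0.16, 0, 0, 0.548, -1],
    [0.1952, 0.6646, 0.16, 0, 0, 0.548, -1]
  ]
}}

```text
time_s: 12.28
ee_pos: [568.8, -7.9, 150.2]
ee_rot: [179.9, 0.0, 91.8]
force: [0.7, 0.1, 0.1]
gripper_width: 56.0
gripper_force: 15.0
```

```bash
python3 - <<'E'
from h import *
f,w,s=wcloud()
x,y,z=s["ee_pos"]
p=sel(w,x-24,x+24,y-30,y+30,z+26,z+33);rects(p,25)
p=sel(w,490,650,-30,20,55,61);rects(p,25)
print(s["ee_pos"],s["ee_rot"][2])
E
```

```text
1546 z 178.2 [568.9  -5.7] [47.9 11.2] 2.0
187 z 57.8 [606.8  -4.5] [12.4 12.3] 3.3
172 z 57.6 [530.9  -6.9] [11.4 12.4] 2.0
[568.81510094  -7.90997211 150.1906131 ] 91.7591591543129
```

Call:
{"fn": "send_rows", "kwargs": {
  "motion": [
    [0, 0, -0.04, 0, 0, 0, -1],
    [0, 0, -0.08, 0, 0, 0, -1],
    [0, 0, -0.11, 0, 0, 0, -1],
    [0, 0, -0.13, 0, 0, 0, -1],
    [0, 0, -0.15, 0, 0, 0, -1],
    [0, 0, -0.161, 0, 0, 0, -1],
    [0, 0, -0.161, 0, 0, 0, -1],
    [0, 0, -0.161, 0, 0, 0, -1],
    [0, 0, -0.161, 0, 0, 0, 1],
    [0, 0, -0.161, 0, 0, 0, 1],
    [0, 0, -0.161, 0, 0, 0, 1],
    [0, 0, -0.161, 0, 0, 0, 1],
    [0, 0, -0.08, 0, 0, 0, 1],
    [0, 0, 0.02, 0, 0, 0, 1],
    [0, 0, 0.1, 0, 0, 0, 1]
  ]
}}

```text
time_s: 14.2
ee_pos: [568.4, -7.2, 200.9]
ee_rot: [179.9, 0.0, 91.8]
force: [0.2, -0.4, 1.1]
gripper_width: 91.1
gripper_force: 0.0
```

Call:
{"fn": "send_rows", "kwargs": {
  "motion": [
    [-0.1544, -0.6008, 0, 0, 0, -0.548, 1],
    [-0.1544, -0.6008, 0, 0, 0, -0.548, 1],
    [-0.1544, -0.6008, 0, 0, 0, -0.548, 1],
    [-0.1544, -0.6008, 0, 0, 0, -0.548, 1],
    [-0.1544, -0.6008, 0, 0, 0, -0.548, 1],
    [-0.1544, -0.6008, 0, 0, 0, -0.548, 1],
    [-0.1544, -0.6008, 0, 0, 0, -0.548, 1],
    [-0.1544, -0.6008, 0, 0, 0, -0.548, 1],
    [-0.1544, -0.6008, -0.1, 0, 0, -0.548, 1],
    [-0.1544, -0.6008, -0.2, 0, 0, -0.548, 1],
    [-0.1544, -0.6008, -0.261, 0, 0, -0.548, 1],
    [-0.1544, -0.6008, -0.261, 0, 0, -0.548, 1],
    [-0.1544, -0.6008, -0.261, 0, 0, -0.548, -1],
    [-0.1544, -0.6008, -0.261, 0, 0, -0.548, -1],
    [-0.1544, -0.6008, -0.261, 0, 0, -0.548, -1],
    [-0.1544, -0.6008, -0.261, 0, 0, -0.548, -1],
    [-0.1544, -0.6008, -0.261, 0, 0, -0.548, -1]
  ]
}}

```text
time_s: 16.32
ee_pos: [491.2, -307.9, 69.2]
ee_rot: [179.9, -0.0, 58.9]
force: [-0.4, -0.5, 4.1]
gripper_width: 55.8
gripper_force: 15.0
```

```bash
python3 - <<'E'
from h import *
f=grab("top");w=cloud(f)
for z in((95,99.5),(99.6,104)):rects(sel(w,520,620,-130,120,*z),25)
print("rib");rects(sel(w,350,620,200,480,101,112),60)
E
```

```text
39 z 97.2 [577.2  -6.5] [35.7 10.7] 1.1
46 z 97.4 [562.3 -71.8] [40.9 10.6] 5.8
101 z 101.8 [566.6  98.6] [44.  29.4] 1.9
123 z 101.7 [ 574.5 -112.8] [43.8 32.2] 1.1
rib
254 z 106.7 [490.  347.3] [21.9 84.4] 31.6
```

Call:
{"fn": "send_rows", "kwargs": {
  "motion": [
    [0, 0, 0.1, 0, 0, 0, -1],
    [0, 0, 0.2, 0, 0, 0, -1],
    [0, 0, 0.26, 0, 0, 0, -1],
    [0.1508, 0.7288, 0.26, 0, 0, 0.548, -1],
    [0.1508, 0.7288, 0.26, 0, 0, 0.548, -1],
    [0.1508, 0.7288, 0.26, 0, 0, 0.548, -1],
    [0.1508, 0.7288, 0.26, 0, 0, 0.548, -1],
    [0.1508, 0.7288, 0.26, 0, 0, 0.548, -1],
    [0.1508, 0.7288, 0.26, 0, 0, 0.548, -1],
    [0.1508, 0.7288, 0.26, 0, 0, 0.548, -1],
    [0.1508, 0.7288, 0.26, 0, 0, 0.548, -1],
    [0.1508, 0.7288, 0.26, 0, 0, 0.548, -1],
    [0.1508, 0.7288, 0.16, 0, 0, 0.548, -1],
    [0.1508, 0.7288, 0.16, 0, 0, 0.548, -1],
    [0.1508, 0.7288, 0.16, 0, 0, 0.548, -1]
  ]
}}

```text
time_s: 18.25
ee_pos: [567.1, 56.0, 149.7]
ee_rot: [179.9, -0.0, 91.7]
force: [0.1, 0.1, 0.2]
gripper_width: 56.0
gripper_force: 15.0
```

```bash
python3 - <<'E'
from h import *
f,w,s=wcloud()
x,y,z=s["ee_pos"]
p=sel(w,x-24,x+24,y-30,y+30,z+26,z+33);rects(p,25)
p=sel(w,490,650,40,75,55,61);rects(p,25)
print(s["ee_pos"],s["ee_rot"][2])
E
```

```text
1592 z 178.2 [567.1  58.3] [48.1 11.4] 2.1
162 z 57.7 [529.   57.2] [11.2 12.4] 0.4
181 z 57.9 [604.9  59.6] [12.4 12.5] 2.3
[567.065853    55.98643044 149.73301068] 91.73893169383784
```

Call:
{"fn": "send_rows", "kwargs": {
  "motion": [
    [0, 0, -0.04, 0, 0, 0, -1],
    [0, 0, -0.08, 0, 0, 0, -1],
    [0, 0, -0.11, 0, 0, 0, -1],
    [0, 0, -0.13, 0, 0, 0, -1],
    [0, 0, -0.15, 0, 0, 0, -1],
    [0, 0, -0.161, 0, 0, 0, -1],
    [0, 0, -0.161, 0, 0, 0, -1],
    [0, 0, -0.161, 0, 0, 0, -1],
    [0, 0, -0.161, 0, 0, 0, 1],
    [0, 0, -0.161, 0, 0, 0, 1],
    [0, 0, -0.161, 0, 0, 0, 1],
    [0, 0, -0.161, 0, 0, 0, 1],
    [0, 0, -0.08, 0, 0, 0, 1],
    [0, 0, 0.02, 0, 0, 0, 1],
    [0, 0, 0.12, 0, 0, 0, 1],
    [0, 0, 0.2, 0, 0, 0, 1]
  ]
}}

```text
time_s: 20.3
ee_pos: [566.5, 56.8, 250.8]
ee_rot: [179.9, -0.0, 91.8]
force: [0.8, -0.3, 0.5]
gripper_width: 91.2
gripper_force: 0.0
```

```bash
python3 - <<'E'
from h import *
f,w,s=wcloud()
rects(sel(w,530,610,30,75,95,100),25)
f=grab("side");w=cloud(f)
rects(sel(w,530,610,-90,80,94,99.5),15,6)
f=grab("top");w=cloud(f);rects(sel(w,350,620,200,480,101,112),60)
rects(sel(w,350,620,200,480,72,82),200)
print(s["ee_pos"],s["ee_rot"],s["qpos"])
E
```

```text
539 z 97.7 [565.5  58.2] [55.2 12. ] 1.7
80 z 96.5 [568.8  58.4] [17.7 57.3] 88.7
68 z 96.3 [572.3  -7.1] [54.6 15.9] 1.8
60 z 96.6 [573.2 -70.6] [56.2 16.9] 0.3
254 z 106.5 [489.8 347. ] [21.  84.7] 31.4
965 z 77.1 [489.7 347.5] [ 41.9 244.5] 31.8
[566.52149768  56.80000159 250.7551866 ] [ 1.79881701e+02 -5.58922043e-03  9.18190524e+01] [ 4.56810961e+00  1.65660285e+01  8.68291201e+01 -9.36237490e-05
  7.64864207e+01  2.74908472e+00]
```

```bash
python3 - <<'E'
from h import *
f=grab("top");w=cloud(f)
p=sel(w,250,800,300,900,130,900)
for z0 in range(130,700,60):
    q=p[(p[:,2]>z0)&(p[:,2]<=z0+60)]
    if len(q):print(z0,len(q),q.min(0).round(),q.max(0).round())
f=grab("side");w=cloud(f)
p=sel(w,250,800,300,900,130,900)
for z0 in range(130,700,60):
    q=p[(p[:,2]>z0)&(p[:,2]<=z0+60)]
    if len(q):print("s",z0,len(q),q.min(0).round(),q.max(0).round())
E
```

```text
430 891 [412. 458. 457.] [529. 515. 490.]
490 426 [433. 468. 490.] [512. 495. 516.]
s 130 204 [450. 700. 130.] [460. 717. 190.]
s 190 240 [449. 704. 190.] [461. 720. 250.]
s 250 200 [449. 708. 250.] [461. 723. 308.]
s 310 23 [459. 683. 356.] [465. 696. 370.]
s 370 548 [452. 626. 370.] [470. 692. 430.]
s 430 2205 [429. 469. 430.] [533. 641. 490.]
s 490 2912 [437. 482. 490.] [521. 580. 541.]
```

Call:
{"fn": "send_rows", "kwargs": {
  "motion": [
    [-0.154, 0.581, -0.2, 0, 0, 0.498, 1],
    [-0.154, 0.581, -0.2, 0, 0, 0.498, 1],
    [-0.154, 0.581, -0.2, 0, 0, 0.498, 1],
    [-0.154, 0.581, -0.2, 0, 0, 0.498, 1],
    [-0.154, 0.581, -0.2, 0, 0, 0.498, 1],
    [-0.154, 0.581, -0.2, 0, 0, 0.498, 1],
    [-0.154, 0.581, -0.2, 0, 0, 0.498, 1],
    [-0.154, 0.581, -0.2, 0, 0, 0.498, 1],
    [-0.154, 0.581, -0.2, 0, 0, 0.498, 1],
    [-0.154, 0.581, -0.2, 0, 0, 0.498, 1]
  ]
}}

```text
time_s: 21.8
ee_pos: [489.8, 346.5, 148.9]
ee_rot: [180.0, 0.0, 121.6]
force: [-0.3, -0.6, -0.1]
gripper_width: 91.0
gripper_force: 0.0
```

```bash
python3 - <<'E'
from h import *
f,w,s=wcloud();save(f,"w2.png",scale=1.2)
rects(sel(w,400,600,250,450,103,111),100)
rects(sel(w,350,620,200,480,74,80),100)
f=grab("top");w=cloud(f);rects(sel(w,350,620,200,480,101,112),60)
print(s["ee_pos"],s["ee_rot"])
E
```

```text
2715 z 106.7 [489.8 348.8] [20.2 84.5] 31.7
1502 z 76.7 [365.8 350.4] [34.4 41. ] 4.3
6955 z 76.7 [474.5 373.9] [ 40.7 185.4] 31.6
826 z 76.7 [546.4 257.8] [39.7 30.5] 32.2
79 z 107.1 [505.4 322.7] [20.4 26. ] 31.2
[489.77921311 346.50262159 148.91307411] [1.79954674e+02 1.62092431e-03 1.21621736e+02]
```

View pics/w2.png

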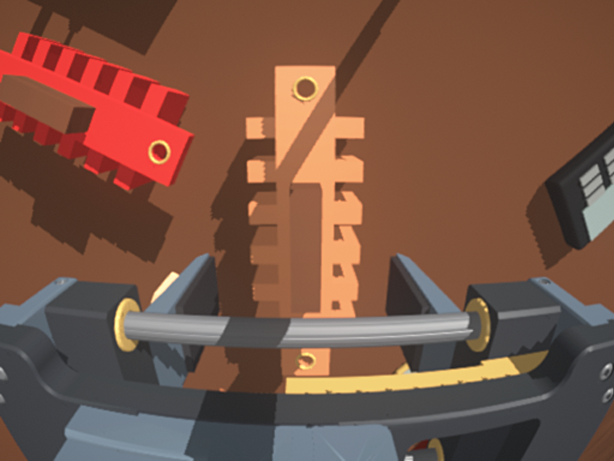

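Wrist view: orange comb with rib under the hand (310,250), eyes at (305,88) and (308,360), red one aside at left. Gripping.

Call:
{"fn": "send_rows", "kwargs": {
  "motion": [
    [0, 0, -0.08, 0, 0, 0, 1],
    [0, 0, -0.139, 0, 0, 0, 1],
    [0, 0, -0.139, 0, 0, 0, 1],
    [0, 0, -0.139, 0, 0, 0, 1],
    [0, 0, -0.139, 0, 0, 0, -1],
    [0, 0, -0.139, 0, 0, 0, -1],
    [0, 0, -0.139, 0, 0, 0, -1],
    [0, 0, -0.139, 0, 0, 0, -1],
    [0, 0, -0.139, 0, 0, 0, -1],
    [0, 0, -0.139, 0, 0, 0, -1],
    [0, 0, -0.139, 0, 0, 0, -1],
    [0, 0, -0.139, 0, 0, 0, -1],
    [0, 0, -0.139, 0, 0, 0, -1]
  ],
  "squeeze": 45
}}

```text
time_s: 23.52
ee_pos: [489.4, 347.4, 78.9]
ee_rot: [180.0, -0.0, 121.7]
force: [1.8, -0.1, -0.9]
gripper_width: 19.6
gripper_force: 45.0
```

Call:
{"fn": "send_rows", "kwargs": {
  "motion": [
    [0, 0, 0.05, 0, 0, 0, -1],
    [0, 0, 0.12, 0, 0, 0, -1],
    [0, 0, 0.2, 0, 0, 0, -1],
    [0.02, -0.1, 0.24, 0, 0, 0, -1],
    [0.05, -0.2, 0.27, 0, 0, -0.1, -1],
    [0.08, -0.3, 0.27, 0, 0, -0.2, -1],
    [0.1, -0.4, 0.27, 0, 0, -0.3, -1],
    [0.12, -0.5, 0.27, 0, 0, -0.4, -1],
    [0.14, -0.6, 0.27, 0, 0, -0.501, -1],
    [0.1576, -0.67, 0.27, 0, 0, -0.501, -1],
    [0.1576, -0.7086, 0.27, 0, 0, -0.501, -1],
    [0.1576, -0.7086, 0.27, 0, 0, -0.501, -1],
    [0.1576, -0.7086, 0.27, 0, 0, -0.501, -1],
    [0.1576, -0.7086, 0.27, 0, 0, -0.501, -1],
    [0.1576, -0.7086, 0.27, 0, 0, -0.501, -1]
  ]
}}

```text
time_s: 25.4
ee_pos: [568.0, -6.1, 214.0]
ee_rot: [180.0, -0.0, 91.7]
force: [-0.1, -0.1, -2.8]
gripper_width: 19.9
gripper_force: 45.0
```

```bash
python3 - <<'E'
from h import *
f,w,s=wcloud();save(f,"w3.png",scale=1.2)
z=s["ee_pos"][2]
print("rib");rects(sel(w,500,640,-60,60,z+24,z+31),100)
print("bar");rects(sel(w,500,640,-140,160,z-7,z+0),100)
print("posts");rects(sel(w,500,640,-140,160,99,105),20)
print("fins");rects(sel(w,500,640,-140,160,55,61),50)
print(s["ee_pos"],s["ee_rot"],s["gripper_width"],s["force"],s["torque"])
E
```

```text
rib
835 z 241.8 [567.6 -36.1] [19.9 20.4] 1.1
3418 z 241.9 [565.5  13.2] [37.9 49.5] 25.6
bar
10169 z 212.1 [564.9  62.5] [ 40.5 108.6] 1.5
posts
158 z 100.9 [563.6 112.2] [16.9  9.2] 1.5
fins
63 z 57.5 [606.5  57.8] [8.  7.9] 3.3
[567.99564393  -6.07231808 214.04063603] [ 1.79993751e+02 -1.08159710e-02  9.17150475e+01] 19.905133652573124 [-0.11764183 -0.05833616 -2.82687837] [-0.09624837  0.0975125  -0.01259915]
```

View pics/w3.png

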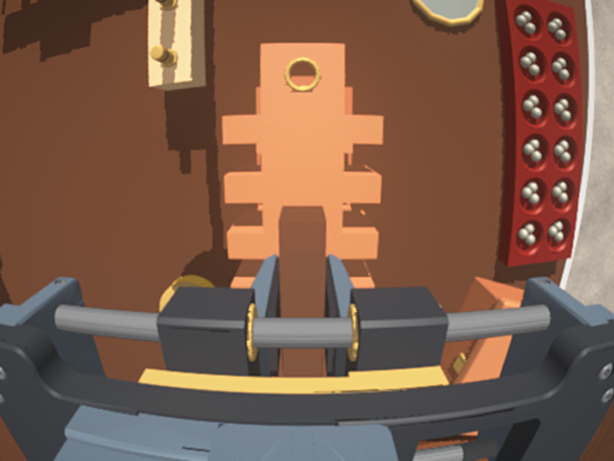

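Call:
{"fn": "send_rows", "kwargs": {
  "motion": [
    [0.002, 0, -0.036, 0, 0, 0, -1],
    [0.002, 0, -0.036, 0, 0, 0, -1],
    [0.002, 0, -0.036, 0, 0, 0, -1],
    [0.002, 0, -0.036, 0, 0, 0, -1]
  ]
}}

```text
time_s: 25.95
ee_pos: [569.5, -7.0, 196.7]
ee_rot: [179.9, 0.0, 91.6]
force: [-0.5, -0.5, -3.1]
gripper_width: 19.7
gripper_force: 45.0
```

```bash
python3 - <<'E'
from h import *
f,w,s=wcloud()
z=s["ee_pos"][2]
print("rib");rects(sel(w,500,640,-60,60,z+24,z+31),100)
print("bar");rects(sel(w,500,640,-140,160,z-7,z+0),100)
print("posts");rects(sel(w,500,640,-140,160,98,112),20)
print("fins");rects(sel(w,500,640,-140,160,55,61),10)
print(s["ee_pos"],s["ee_rot"],s["gripper_width"],s["force"])
for n in("top","side"):
    f=grab(n);w=cloud(f)
    print(n,"rib");rects(sel(w,500,640,-60,60,z+23,z+32),30)
    print("bar");rects(sel(w,500,640,-160,160,z-8,z+2),30)
    print("base");rects(sel(w,500,640,-160,160,98,104),20)
E
```

```text
rib
3402 z 224.6 [567.1  12.1] [38.  49.8] 25.6
839 z 224.5 [569.1 -36.8] [20.5 19.7] 90.0
bar
10189 z 194.7 [566.4  61.6] [ 40.5 108.6] 1.4
posts
212 z 101.0 [565.5 111.2] [15.8 11.3] 1.9
fins
66 z 57.8 [606.7  57.7] [8.6 7.5] 2.7
64 z 57.8 [527.1  55.4] [7.5 7.5] 0.0
[569.54011173  -7.00984491 196.72377847] [1.79915469e+02 4.14919853e-03 9.16414984e+01] 19.686442092142332 [-0.520834   -0.54445032 -3.09745663]
top rib
bar
319 z 194.6 [566.   86.7] [41.1 51.9] 1.9
63 z 194.3 [ 571.3 -124.5] [39.3  8.4] 0.8
123 z 194.5 [570.1 -65.8] [40.6 26.8] 0.7
base
62 z 101.0 [553.2  98.2] [16.9 29.4] 1.8
side rib
136 z 223.8 [566.8   9.9] [57. 42.] 46.5
bar
441 z 193.4 [571.  54.] [ 43.3 132.5] 2.5
136 z 193.4 [582.4 -63.4] [91.9 26.8] 88.9
base
131 z 100.4 [571.2  99.9] [52.2 36.4] 3.0
```

Call:
{"fn": "send_rows", "kwargs": {
  "motion": [
    [0, 0.0006, -0.01, 0, 0, 0.004, -1],
    [0, 0.0006, -0.03, 0, 0, 0.004, -1],
    [0, 0.0006, -0.05, 0, 0, 0.004, -1],
    [0, 0.0006, -0.07, 0, 0, 0.004, -1],
    [0, 0.0006, -0.09, 0, 0, 0.004, -1],
    [0, 0.0006, -0.1, 0, 0, 0.004, -1],
    [0, 0.0006, -0.11, 0, 0, 0.004, -1],
    [0, 0.0006, -0.11, 0, 0, 0.004, -1]
  ]
}}

```text
time_s: 27.1
ee_pos: [569.0, -6.7, 140.7]
ee_rot: [-180.0, -0.0, 91.9]
force: [-0.1, -0.3, -3.3]
gripper_width: 19.9
gripper_force: 45.0
```

Call:
{"fn": "send_rows", "kwargs": {
  "motion": [
    [0, 0, -0.015, 0, 0, 0, -1],
    [0, 0, -0.025, 0, 0, 0, -1],
    [0, 0, -0.035, 0, 0, 0, -1],
    [0, 0, -0.042, 0, 0, 0, -1],
    [0, 0, -0.047, 0, 0, 0, -1],
    [0, 0, -0.047, 0, 0, 0, -1]
  ]
}}

```text
time_s: 27.85
ee_pos: [569.1, -6.7, 117.4]
ee_rot: [-180.0, -0.0, 91.9]
force: [-0.5, -0.1, -3.2]
gripper_width: 19.6
gripper_force: 45.0
```

```bash
python3 - <<'E'
from h import *
f,w,s=wcloud()
z=s["ee_pos"][2]
print("bar");rects(sel(w,500,640,-140,160,z-9,z+2),100)
print(s["ee_pos"],s["ee_rot"],s["force"])
for n in("top","side"):
    f=grab(n);w=cloud(f)
    print(n,"bar");rects(sel(w,500,640,-160,160,z-8,z+2),30)
    print("base");rects(sel(w,500,640,-160,160,94,99.5),20)
E
```

```text
bar
10924 z 115.3 [566.7  62.2] [ 55.3 108.6] 1.8
[569.07085749  -6.71903616 117.36235782] [-1.79995749e+02 -7.98557945e-04  9.18777268e+01] [-0.5296231  -0.08288265 -3.15842016]
top bar
272 z 115.6 [560.7  87.4] [45.4 50.3] 1.3
94 z 115.1 [571.  -66.5] [38.6 21.4] 0.8
73 z 115.3 [ 571.5 -124.1] [50.8 11.3] 0.3
base
side bar
107 z 114.1 [590.3 -60. ] [83.5 26.9] 73.4
431 z 114.5 [569.8  52.9] [ 42.8 131.8] 1.8
base
24 z 97.1 [600.3  53. ] [11.2 25.3] 80.4
24 z 97.2 [565.  114.8] [ 6.4 43.3] 84.5
```

Call:
{"fn": "send_rows", "kwargs": {
  "motion": [
    [0, 0, -0.002, 0, 0, 0, -1],
    [0, 0, -0.002, 0, 0, 0, -1],
    [0, 0, -0.002, 0, 0, 0, 1],
    [0, 0, -0.002, 0, 0, 0, 1],
    [0, 0, -0.002, 0, 0, 0, 1],
    [0, 0, -0.002, 0, 0, 0, 1],
    [0, 0, -0.002, 0, 0, 0, 1],
    [0, 0, 0.08, 0, 0, 0, 1],
    [0, 0, 0.18, 0, 0, 0, 1],
    [0, 0, 0.26, 0, 0, 0, 1],
    [0, 0, 0.26, 0, 0, 0, 1]
  ]
}}

```text
time_s: 29.38
ee_pos: [571.0, -6.7, 251.2]
ee_rot: [179.5, 0.0, 91.9]
force: [0.7, 0.3, -0.1]
gripper_width: 91.4
gripper_force: 0.0
```

```bash
python3 - <<'E'
from h import *
f,w,s=wcloud();save(f,"w4.png",scale=1.2)
print("bar");rects(sel(w,500,640,-140,160,112.5,120),100)
print("rib");rects(sel(w,500,640,-140,160,140,150),100)
for lo,hi in((112.5,120),):
    for sg in(1,-1):
        p=sel(w,545,590,*sorted((sg*40,sg*140)),lo,hi)
        if len(p):print(sg,p[:,2].mean(),len(p))
x=np.nanmedian
print(s["ee_pos"],s["ee_rot"])
print("pins");rects(sel(w,380,480,100,240,80,90),10)
f=grab("top");w=cloud(f)
print("pins");rects(sel(w,380,480,100,240,78,90),5)
rects(sel(w,380,480,100,240,46,52.9),25)
E
```

```text
bar
5545 z 114.8 [567.9   4.5] [ 40.7 221.7] 1.9
rib
1724 z 144.8 [567.8  -5.7] [20.  83.8] 2.3
1 114.8510571025115 2736
-1 114.69651052819644 1470
[570.96327641  -6.7493903  251.22241047] [1.79542076e+02 2.81306659e-02 9.18808122e+01]
pins
75 z 83.5 [430.7 202.9] [10.7 13.9] 87.4
99 z 83.4 [435.1 144.6] [13.1 12.9] 44.4
pins
22 z 82.4 [434.2 143.4] [11.2 11.9] 27.2
20 z 81.9 [429.7 203. ] [10.9 11.3] 3.2
495 z 49.8 [432.1 173.3] [ 45.2 107.7] 3.4
```

View pics/w4.png

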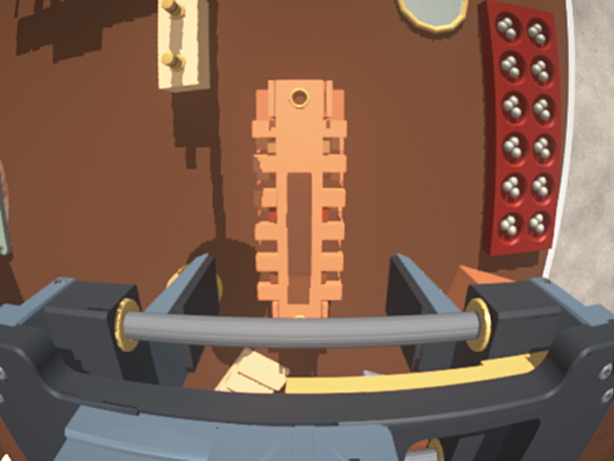

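Wrist view: comb seated, bar top z 114.8, level, aligned; eyes at (300,97) and (300,318). The two pins are at (170,8) and (172,60). On to the pins.

Call:
{"fn": "send_rows", "kwargs": {
  "motion": [
    [-0.2706, 0.3014, -0.1, 0, 0, 0, 1],
    [-0.2706, 0.3014, -0.197, 0, 0, 0, 1],
    [-0.2706, 0.3014, -0.197, 0, 0, 0, 1],
    [-0.2706, 0.3014, -0.197, 0, 0, 0, 1],
    [-0.2706, 0.3014, -0.197, 0, 0, 0, 1],
    [-0.2706, 0.3014, -0.197, 0, 0, 0, 1],
    [-0.2706, 0.3014, -0.197, 0, 0, 0, 1],
    [-0.2706, 0.3014, -0.197, 0, 0, 0, 1]
  ]
}}

```text
time_s: 30.48
ee_pos: [434.7, 143.5, 149.3]
ee_rot: [179.9, -0.0, 91.8]
force: [0.9, 0.3, 0.8]
gripper_width: 91.4
gripper_force: 0.0
```

```bash
python3 - <<'E'
from h import *
f,w,s=wcloud()
print("pins");rects(sel(w,380,480,100,240,81,86),10);rects(sel(w,380,480,100,240,52.5,56),10)
rects(sel(w,380,480,100,240,47,51.5),100)
print(s["ee_pos"],s["ee_rot"])
E
```

```text
pins
230 z 83.5 [429.9 205.3] [13. 13.] 46.9
201 z 83.6 [433.7 145.5] [13.4 12.5] 18.7
100 z 53.7 [433.3 147.9] [17.8 12.7] 1.8
87 z 53.8 [429.6 207.6] [18.8 14.3] 1.8
4831 z 49.8 [432.  174.7] [ 45.4 110.5] 3.6
[434.65130727 143.47238392 149.30313605] [ 1.79941218e+02 -9.38372231e-03  9.18036695e+01]
```

Call:
{"fn": "send_rows", "kwargs": {
  "motion": [
    [-0.0008, 0, -0.08, 0, 0, 0, 1],
    [-0.0008, 0, -0.16, 0, 0, 0, 1],
    [-0.0008, 0, -0.185, 0, 0, 0, 1],
    [-0.0008, 0, -0.185, 0, 0, 0, 1],
    [-0.0008, 0, -0.185, 0, 0, 0, 1],
    [-0.0008, 0, -0.185, 0, 0, 0, -1],
    [-0.0008, 0, -0.185, 0, 0, 0, -1],
    [-0.0008, 0, -0.185, 0, 0, 0, -1],
    [-0.0008, 0, -0.185, 0, 0, 0, -1],
    [-0.0008, 0, -0.185, 0, 0, 0, -1],
    [-0.0008, 0, -0.185, 0, 0, 0, -1],
    [-0.0008, 0, -0.185, 0, 0, 0, -1],
    [-0.0008, 0, -0.185, 0, 0, 0, -1],
    [-0.0008, 0, -0.185, 0, 0, 0, -1]
  ],
  "squeeze": 30
}}

```text
time_s: 32.28
ee_pos: [434.2, 144.1, 56.7]
ee_rot: [179.9, -0.0, 91.9]
force: [1.8, -0.2, -0.6]
gripper_width: 13.3
gripper_force: 30.0
```

Call:
{"fn": "send_rows", "kwargs": {
  "motion": [
    [0, 0, 0.05, 0, 0, 0, -1],
    [0, 0, 0.1, 0, 0, 0, -1],
    [0, 0, 0.18, 0, 0, 0, -1],
    [0, 0, 0.265, 0, 0, 0, -1],
    [0, 0, 0.265, 0, 0, 0, -1],
    [0.2632, -0.09, 0.265, 0, 0, 0, -1],
    [0.2632, -0.09, 0.265, 0, 0, 0, -1],
    [0.2632, -0.09, 0.265, 0, 0, 0, -1],
    [0.2632, -0.09, 0.265, 0, 0, 0, -1],
    [0.2632, -0.09, 0.265, 0, 0, 0, -1],
    [0.2632, -0.09, 0.265, 0, 0, 0, -1],
    [0.2632, -0.09, 0.265, 0, 0, 0, -1]
  ]
}}

```text
time_s: 33.78
ee_pos: [564.3, 99.4, 189.4]
ee_rot: [180.0, -0.0, 91.9]
force: [0.7, 0.5, -0.4]
gripper_width: 13.4
gripper_force: 30.0
```

```bash
python3 - <<'E'
from h import *
f,w,s=wcloud();save(f,"w5.png",(130,120,390,300),3)
x,y,z=s["ee_pos"]
print("head");rects(sel(w,x-6.5,x+6.5,y-20,y+20,z+24.5,z+29),10)
print("bar");rects(sel(w,500,640,-140,160,112.5,118),50)
print(s["ee_pos"],s["ee_rot"],s["gripper_width"])
f=grab("top");w=cloud(f);save(f,"t5.png",(225,130,275,200),8)
rects(sel(w,500,640,-140,160,112.5,118),30);rects(sel(w,x-30,x+30,y-30,y+30,z+24,z+30),8)
f=grab("side");save(f,"s5.png",(200,130,330,250),4.5)
w=cloud(f);rects(sel(w,x-30,x+30,y-30,y+30,130,185),8)
E
```

```text
head
427 z 216.4 [564.2 106.3] [21.3 12.2] 87.7
bar
1338 z 114.8 [564.8  97.2] [39.6 37.9] 3.0
91 z 114.6 [555.7 -11. ] [33.8  8. ] 79.7
[564.2979725   99.4115529  189.37370793] [ 1.79977153e+02 -5.56561421e-03  9.19261495e+01] 13.388858793580587
415 z 115.0 [570.2 -55.7] [ 41.6 147.8] 3.0
33 z 115.7 [586.6  -3. ] [ 3.6 52.8] 1.8
62 z 114.8 [566.1  58.5] [40.8 18.4] 1.7Traceback (most recent call last):
  File "<stdin>", line 8, in <module>
  File "h.py", line 30, in rects
    l=fcluster(linkage(p[:,:2],"single"),gap,"distance")
               ~~~~~~~^^^^^^^^^^^^^^^^^^
    n = distance.num_obs_y(y)
    raise ValueError("The number of observations cannot be determined on "
                     "an empty distance matrix.")
ValueError: The number of observations cannot be determined on an empty distance matrix.
```

View pics/w5.png

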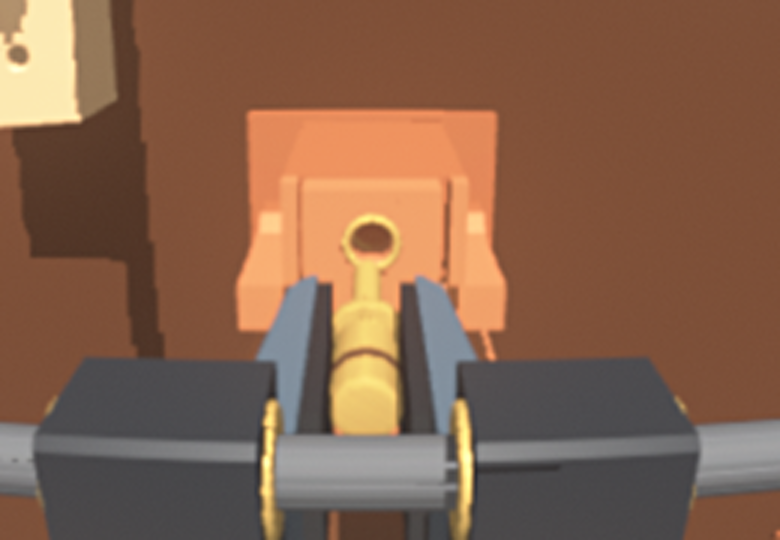

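```bash
cat >> h.py <<'E'
def wray(f,s,u,v,z):
    x=(u-f["cx"])/f["fx"];y=(v-f["cy"])/f["fy"];r=np.hypot(x,y)
    d=np.array([x/r*np.sin(r),y/r*np.sin(r),np.cos(r)])
    T=np.array(f["T_tool_cam"]);R=Rn.from_euler("xyz",s["ee_rot"],degrees=True).as_matrix()
    o=R@T[:3,3]+s["ee_pos"];d=R@T[:3,:3]@d
    return o+d*(z-o[2])/d[2]
def yellow(f,a,b,c,d):
    h=cv2.cvtColor(f["pixels"],cv2.COLOR_RGB2HSV)[b:d,a:c]
    return ((h[...,0]>=17)&(h[...,0]<=32)&(h[...,1]>110)&(h[...,2]>100)).astype(np.uint8)
E
python3 - <<'E'
from h import *
s=env.state();f=grab("wrist")
m=yellow(f,235,185,275,230)
for r in m:print("".join(".#"[i] for i in r))
print("eye",wray(f,s,253.3,200.7,115).round(1),"tip",wray(f,s,252.3,207.3,s["ee_pos"][2]-52).round(1),s["ee_pos"])
E
```

```text
........................................
........................................
........................................
........................................
........................................
........................................
................#####...................
..............##########................
............#############...............
...........#####.....#####..............
...........###.........####.............
..........###...........###.............
.........###.............###............
.........###.............###............
.........##...............##............
.........##...............##............
.........##...............##............
.........##...............##............
.........###.............###............
..........##.............##.............
..........###...........###.............
...........#####.#....####..............
............#############...............
.............###########................
..............########..................
..............########..................
.............#########..................
.............#########..................
.............#########..................
.............#########..................
.............#########..................
.............#########..................
.............#########..................
.............#########..................
.............#########..................
............###########.................
..........###############...............
........##################..............
........##################..............
.......####################.............
......######################............
......######################............
......######################............
......######################............
......######################............
eye [564.9  99.9 115. ] tip [563.9 101.6 137.3] [564.62137529  99.26858819 189.33299553]
```

Call:
{"fn": "send_rows", "kwargs": {
  "motion": [
    [0, -0.002, -0.02, 0, 0, 0, -1],
    [0, -0.002, -0.02, 0, 0, 0, -1],
    [0, -0.002, -0.02, 0, 0, 0, -1],
    [0, -0.002, -0.04, 0, 0, 0, -1],
    [0, -0.002, -0.05, 0, 0, 0, -1],
    [0, -0.002, -0.06, 0, 0, 0, -1],
    [0, -0.002, -0.06, 0, 0, 0, -1]
  ]
}}

```text
time_s: 34.8
ee_pos: [564.7, 97.9, 158.4]
ee_rot: [-179.9, 0.0, 91.9]
force: [0.3, -0.5, -0.5]
gripper_width: 13.5
gripper_force: 30.0
```

```bash
python3 - <<'E'
from h import *
s=env.state();f=grab("wrist")
m=yellow(f,225,165,285,220)
for r in m[::1]:print("".join(".#"[i] for i in r))
print(s["ee_pos"],s["force"],s["gripper_width"])
E
```

```text
............................................................
............................................................
............................................................
............................................................
............................................................
............................................................
............................................................
............................................................
............................................................
............................................................
............................................................
............................................................
............................................................
............................................................
............................................................
............................................................
............................................................
............................................................
..
[... 1652 characters left out ...]
...........###..#########.....##.....................
..................##...#########.....###....................
..................##...#########.....###....................
..................##...#########.....##.....................
..................###..#########.....##.....................
...................###.#########....###.....................
...................#############...####.....................
....................############..####......................
.....................################.......................
......................##############........................
[564.69716295  97.93286653 158.41263769] [ 0.31573854 -0.47304486 -0.51411749] 13.543664137416856
```

Call:
{"fn": "send_rows", "kwargs": {
  "motion": [
    [0.0024, 0, 0, 0, 0, 0, -1],
    [0.0024, 0, -0.015, 0, 0, 0, -1],
    [0.0024, 0, -0.03, 0, 0, 0, -1],
    [0.0024, 0, -0.045, 0, 0, 0, -1],
    [0.0024, 0, -0.06, 0, 0, 0, -1],
    [0.0024, 0, -0.07, 0, 0, 0, -1],
    [0.0024, 0, -0.075, 0, 0, 0, -1],
    [0.0024, 0, -0.075, 0, 0, 0, -1]
  ]
}}

```text
time_s: 35.85
ee_pos: [566.4, 98.0, 121.6]
ee_rot: [180.0, -0.0, 91.9]
force: [0.4, -0.2, -0.6]
gripper_width: 13.4
gripper_force: 30.0
```

Call:
{"fn": "send_rows", "kwargs": {
  "motion": [
    [0, 0, 0, 0, 0, 0, 1],
    [0, 0, 0, 0, 0, 0, 1],
    [0, 0, 0, 0, 0, 0, 1],
    [0, 0, 0, 0, 0, 0, 1],
    [0, 0, 0.05, 0, 0, 0, 1],
    [0, 0, 0.135, 0, 0, 0, 1],
    [0, 0, 0.135, 0, 0, 0, 1]
  ]
}}

```text
time_s: 36.72
ee_pos: [568.4, 98.3, 192.6]
ee_rot: [179.6, -0.1, 91.9]
force: [0.3, 0.3, -0.0]
gripper_width: 80.8
gripper_force: 0.0
```

```bash
python3 - <<'E'
from h import *
f,w,s=wcloud()
rects(sel(w,545,590,70,130,145,152),10);rects(sel(w,545,590,70,130,117,121.5),10)
print(s["ee_pos"])
E
```

```text
246 z 148.5 [565.1  99.3] [12.9 13. ] 50.4
123 z 118.6 [564.8 103.9] [18.2 17.5] 3.0
[568.42901905  98.31771106 192.55666081]
```

Call:
{"fn": "send_rows", "kwargs": {
  "motion": [
    [-0.2732, 0.2108, 0, 0, 0, 0, 1],
    [-0.2732, 0.2108, 0, 0, 0, 0, 1],
    [-0.2732, 0.2108, 0, 0, 0, 0, 1],
    [-0.2732, 0.2108, -0.08, 0, 0, 0, 1],
    [-0.2732, 0.2108, -0.08, 0, 0, 0, 1],
    [-0.2732, 0.2108, -0.08, 0, 0, 0, 1],
    [-0.2732, 0.2108, -0.08, 0, 0, 0, 1]
  ]
}}

```text
time_s: 37.65
ee_pos: [430.7, 203.4, 149.9]
ee_rot: [179.9, -0.0, 91.8]
force: [0.3, 0.1, 1.2]
gripper_width: 91.0
gripper_force: 0.0
```

```bash
python3 - <<'E'
from h import *
f,w,s=wcloud()
rects(sel(w,380,480,180,240,81,86),10);rects(sel(w,380,480,100,240,47,51.5),100)
print(s["ee_pos"])
E
```

```text
199 z 83.5 [429.8 205.1] [13. 13.] 74.9
4109 z 49.7 [431.7 177.6] [ 45.5 105.1] 3.7
[430.72794388 203.35600694 149.89304853]
```

Pin at wrist y 205.1, which is 203.1 after the known 2 mm bias; grasp it.

Call:
{"fn": "send_rows", "kwargs": {
  "motion": [
    [0, 0, -0.08, 0, 0, 0, 1],
    [0, 0, -0.16, 0, 0, 0, 1],
    [0, 0, -0.185, 0, 0, 0, 1],
    [0, 0, -0.185, 0, 0, 0, 1],
    [0, 0, -0.185, 0, 0, 0, 1],
    [0, 0, -0.185, 0, 0, 0, -1],
    [0, 0, -0.185, 0, 0, 0, -1],
    [0, 0, -0.185, 0, 0, 0, -1],
    [0, 0, -0.185, 0, 0, 0, -1],
    [0, 0, -0.185, 0, 0, 0, -1],
    [0, 0, -0.185, 0, 0, 0, -1],
    [0, 0, -0.185, 0, 0, 0, -1],
    [0, 0, -0.185, 0, 0, 0, -1],
    [0, 0, -0.185, 0, 0, 0, -1]
  ]
}}

```text
time_s: 39.45
ee_pos: [430.2, 203.5, 56.6]
ee_rot: [179.9, -0.0, 91.9]
force: [1.6, 0.1, -0.4]
gripper_width: 13.2
gripper_force: 30.0
```

Call:
{"fn": "send_rows", "kwargs": {
  "motion": [
    [0, 0, 0.05, 0, 0, 0, -1],
    [0, 0, 0.1, 0, 0, 0, -1],
    [0, 0, 0.2, 0, 0, 0, -1],
    [0, 0, 0.32, 0, 0, 0, -1],
    [0, 0, 0.32, 0, 0, 0, -1],
    [0.2858, -0.6346, 0.32, 0, 0, 0, -1],
    [0.2858, -0.6346, 0.32, 0, 0, 0, -1],
    [0.2858, -0.6346, 0.32, 0, 0, 0, -1],
    [0.2858, -0.6346, 0.32, 0, 0, 0, -1],
    [0.2858, -0.6346, 0.32, 0, 0, 0, -1],
    [0.2858, -0.6346, 0.32, 0, 0, 0, -1],
    [0.2858, -0.6346, 0.32, 0, 0, 0, -1],
    [0.2858, -0.6346, 0.265, 0, 0, 0, -1],
    [0.2858, -0.6346, 0.265, 0, 0, 0, -1],
    [0.2858, -0.6346, 0.265, 0, 0, 0, -1],
    [0.2858, -0.6346, 0.265, 0, 0, 0, -1]
  ]
}}

```text
time_s: 41.45
ee_pos: [572.9, -113.5, 190.0]
ee_rot: [179.9, 0.0, 91.9]
force: [-0.3, -0.2, -1.0]
gripper_width: 13.2
gripper_force: 30.0
```

```bash
python3 - <<'E'
from h import *
s=env.state();f=grab("wrist")
m=yellow(f,235,185,275,230)
for r in m:print("".join(".#"[i] for i in r))
print(s["ee_pos"],s["ee_rot"],s["gripper_width"])
E
```

```text
........................................
........................................
........................................
........................................
........................................
.............########...................
............##########..................
..........##############................
.........#####......#####...............
.........###..........###...............
........###............###..............
........###............###..............
........##..............##..............
.......###..............##..............
.......##...............###.............
.......##...............##..............
........##..............##..............
........##..............##..............
........###............###..............
.........###..........###...............
..........#####...######................
..........#############.................
............##########..................
.............########...................
.............########...................
.............#########..................
.............#########............
[... 154 characters left out ...]
................
.............#########..................
.............#########..................
............###########.................
............###########.................
.........################...............
........##################..............
.......#####################............
......######################............
......#######################...........
.....########################...........
.....########################...........
.....########################...........
......#######################...........
......#######################...........
[ 572.90929223 -113.50621763  189.98747056] [1.79901614e+02 1.78789455e-02 9.19169635e+01] 13.213740613427063
```

Call:
{"fn": "send_rows", "kwargs": {
  "motion": [
    [-0.0004, 0, -0.02, 0, 0, 0, -1],
    [-0.0004, 0, -0.03, 0, 0, 0, -1],
    [-0.0004, 0, -0.04, 0, 0, 0, -1],
    [-0.0004, 0, -0.05, 0, 0, 0, -1],
    [-0.0004, 0, -0.06, 0, 0, 0, -1],
    [-0.0004, 0, -0.06, 0, 0, 0, -1]
  ]
}}

```text
time_s: 42.25
ee_pos: [572.0, -113.9, 158.4]
ee_rot: [-179.9, -0.0, 91.9]
force: [0.3, 0.7, -1.6]
gripper_width: 13.1
gripper_force: 30.0
```

```bash
python3 - <<'E'
from h import *
s=env.state();f=grab("wrist")
m=yellow(f,235,195,275,222)
for r in m:print("".join(".#"[i] for i in r))
print(s["ee_pos"],s["force"],s["gripper_width"])
E
```

```text
........................................
........................................
........................................
........................................
........................................
........................................
..............########..................
.............###########................
...........###############..............
..........######.....######.............
.........####..........####.............
.........###............####............
........####...#####.....###............
........###...#######.....###...........
........##...#########....###...........
.......###...#########....###...........
.......###...#########.....##...........
.......###...#########.....##...........
........##...#########.....##...........
........##...#########....###...........
........###..#########...####...........
.........###.#########...###............
.........#############.####.............
..........################..............
...........###############..............
..........###############...............
.........#################..............
[ 572.02723533 -113.89066037  158.44315532] [ 0.25788416  0.71489139 -1.55467937] 13.12924654672249
```

Call:
{"fn": "send_rows", "kwargs": {
  "motion": [
    [0.001, 0, 0, 0, 0, 0, -1],
    [0.001, 0, -0.015, 0, 0, 0, -1],
    [0.001, 0, -0.03, 0, 0, 0, -1],
    [0.001, 0, -0.045, 0, 0, 0, -1],
    [0.001, 0, -0.06, 0, 0, 0, -1],
    [0.001, 0, -0.07, 0, 0, 0, -1],
    [0.001, 0, -0.075, 0, 0, 0, -1],
    [0.001, 0, -0.075, 0, 0, 0, -1]
  ]
}}

```text
time_s: 43.3
ee_pos: [573.0, -114.0, 121.6]
ee_rot: [180.0, 0.0, 91.9]
force: [-0.1, -0.0, -0.3]
gripper_width: 13.3
gripper_force: 30.0
```

Call:
{"fn": "send_rows", "kwargs": {
  "motion": [
    [0, 0, 0, 0, 0, 0, 1],
    [0, 0, 0, 0, 0, 0, 1],
    [0, 0, 0, 0, 0, 0, 1],
    [0, 0, 0, 0, 0, 0, 1],
    [0, 0, 0.05, 0, 0, 0, 1],
    [0, 0, 0.135, 0, 0, 0, 1],
    [-0.3, 0, 0.28, 0, 0, 0, 1],
    [-0.45, 0, 0.28, 0, 0, 0, 1],
    [-0.45, 0, 0.28, 0, 0, 0, 1],
    [-0.45, 0, 0.28, 0, 0, 0, 1],
    [-0.45, 0, 0.28, 0, 0, 0, 1],
    [-0.45, 0, 0.28, 0, 0, 0, 1],
    [-0.45, 0, 0.28, 0, 0, 0, 1]
  ]
}}

```text
time_s: 44.92
ee_pos: [348.7, -114.0, 261.0]
ee_rot: [-180.0, -0.0, 91.9]
force: [0.5, -0.2, 0.1]
gripper_width: 91.0
gripper_force: 0.0
```

```bash
python3 - <<'E'
from h import *
f=grab("top");w=cloud(f)
print("heads");rects(sel(w,540,600,-140,130,146,155),5)
print("bar");rects(sel(w,520,620,-160,140,112.5,117),30)
print("rib");rects(sel(w,520,620,-160,140,140,149),30)
g=grab("side");save(g,"side9.png",(190,140,300,260),4.8);w=cloud(g)
print("plaques");rects(sel(w,520,620,-90,80,93,99),8)
print(env.state()["ee_pos"],env.state()["force"])
E
```

```text
heads
19 z 149.4 [564.8  97.5] [10.3 10.6] 89.9
21 z 149.2 [ 571.2 -113. ] [11.  11.2] 43.2
5 z 146.4 [561.1   8.3] [3.2 9.3] 35.9
12 z 147.0 [570.   15.8] [10.2 10.3] 1.2
12 z 147.8 [565.3  28.5] [12.6 10.3] 0.8
12 z 147.2 [571.9 -10.2] [ 6.4 13.4] 37.9
5 z 147.8 [571.2 -25.8] [3.6 6. ] 47.8
10 z 146.7 [569.3 -43.7] [7.4 9.7] 46.4
bar
633 z 114.8 [568.6  -8.7] [ 42.  242.4] 2.3
rib
248 z 144.8 [568.4  -7.5] [21.5 82.5] 2.0
plaques
18 z 97.2 [604.8 -80.6] [13.2 24.5] 65.8
17 z 95.9 [604.4 -50.1] [23.7 10.8] 10.9
16 z 97.0 [594.7  48.5] [18.9 14.1] 43.8
22 z 96.8 [602.6  17.6] [22.6 12.8] 5.7
30 z 96.4 [602.7 -18.2] [18.9 25.7] 85.6
9 z 97.6 [536.2  13.6] [ 5.4 11.7] 87.8
[ 348.54296586 -113.93245133  260.9018691 ] [ 0.01392393 -0.87571717 -0.78494937]
```

View pics/side9.png

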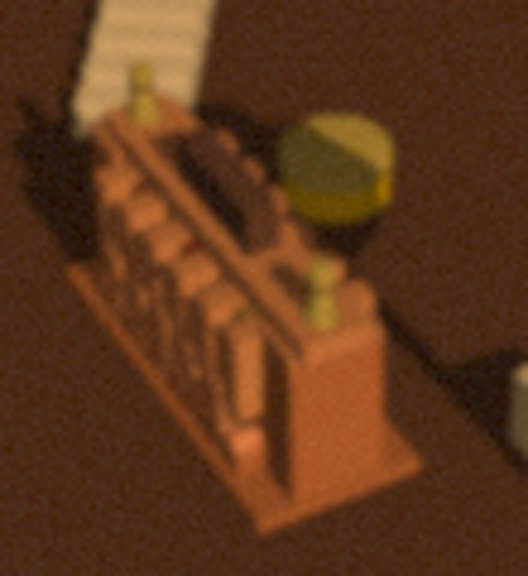

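The side crop shows the comb seated with both pins upright and home at (143,95) and (322,295). Head tops are at z 149, and the stand is empty. Handing in.

```bash
python3 -c "
from workcell import env
print(env.job_done())"
```

```text
the job is handed in; nothing more can be done
None
```

The job is handed in: all three plaques stand fully down in the rack, the comb keeper is seated on both posts, and a pin is fully home at each end, at about 45 s of the 210 s; hand-in returned no verdict.

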